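# Swing the specimen guard's gate home and drop its gravity latch

### The job

The gate of the little specimen guard is parked open, its latch bar lying in the catch of the post nearer the robot. Lift the bar over that catch by its ball grip, swing the gate round to the far post until the bar presses back the sprung plate there, and let the bar down behind the far catch so that the gate stays latched when you let go. Feel for the plate, whose setting is not known: it takes 10 to 14 N at the ball, and the bar must never be forced against either post's catch, wall or plate with more than 18 N; leave the pots and the other things on the bench where they are.

Things in the scene. Friction and masses are not known exactly. Their poses are not given: they have to be found in the camera images.
- guard: fixed guard frame: aluminium floor strips, clear side wings 112 mm high. Origin: foot of the gate's vertical hinge axis, on the bench; z up. In its axes the closed gate runs along -y from the origin (pots on its +x side), the parked gate points 165 degrees clockwise from +x (nearly -x). All of it lies within 0.27 m of the hinge and below 0.18 m
- gate (a joint): gate angle about its vertical hinge, rad, anticlockwise from above: 0 parked on the rest post, 1.309 standing over the home post's pillar; latched home it reads 1.22 to 1.39 as the keeper is set. The gate is a clear pane in a frame, 165 mm long, 10 mm thick, 117 mm high; it stays where left (hinge friction 0.05 N m)
- bar (a joint): latch bar's angle about its level pivot on the gate, rad, grows as the free end rises: 0 lying in a post's notch, 0.097 on top of a catch, -0.06 (lower stop) with nothing under it, 0.35 upper stop. Held at 0.13 to 0.18 it clears both catches and still meets the sprung plate (from 0.25 it passes over the plate). It falls freely
- bar_pivot (a point): the bar's level pivot on the gate, 30 mm from the gate's hinge axis, 135 mm above the bench. The bar (steel, 6 mm thick, 14 mm high, 0.13 to 0.22 kg) lies over the gate's top and reaches to 209 mm from the hinge axis; its middle line is 135 mm above the bench when level
- ball (a point): centre of the bar's black ball grip, 20 mm across, on an 8 mm stem, 34 mm above the bar's middle line, 150 mm from the gate's hinge axis, 120 mm from the bar's pivot along the bar; 169 mm above the bench while the bar is level. The posts stand 45 mm farther out along the bar, so pinch it across the bar
- bar_tip (a point): point on the bar's middle line near its free end, 195 mm from the gate's hinge axis, where the bar crosses the posts
- rest_post: post on which the gate is parked, 195 mm from the hinge axis. Origin at its foot; x axis away from the hinge, y the way the gate closes, z up. Notch 9 mm wide, floor 128 mm above the bench; blunt catch, 16 mm above the floor, on the +y side, wall 34 mm high on the -y side
- home_post: post where the gate is latched home, 195 mm from the hinge axis, axes as the rest post's (y: the way the gate closes). Origin: foot of its pillar. A dark keeper on top is set anywhere up to 14 mm either way along y: not measured. On it a blunt catch 6 mm thick, back face 4 mm on the -y side of the keeper's middle, 16 mm above the notch floor, then a white sprung plate
- home_floor (a point): above the home post's pillar at the notch floor's height, 128 mm. The white sprung plate reaches 42 mm above it; its free face stands 4.5 mm behind the catch's back face, so the 6 mm bar drops in only with the plate pressed back 1.5 mm or more. It gives 3.5 N per mm at the bar (4.6 N per mm felt at the ball), travel 14 mm, damped (150 N per m/s); smooth
- pot_1_mid (a point): orange-capped sample pot, 31 mm in diameter, 74 mm high, standing loose behind the guard; its centre half-way up, z axis along the pot. Must stay standing where it is
- pot_2_mid (a point): second such pot, likewise
- pot_3_mid (a point): third such pot, likewise
- timer: small white timer, 62x66x19 mm, loose, to be left alone; origin at the middle of its underside
- mouse: black computer mouse, 114x59x38 mm, loose, to be left alone; origin at the middle of its underside
- tape_roll: roll of tape, 98 mm across, 19 mm high, lying loose, to be left alone; origin at the middle of its underside
Not all that is in view belongs to the job. What is shaped like the part that bears pot_2_mid but purple is not meant.

How it is judged:
On the way, in this order (a step that is already met when the one before it is completed fails the run):
1. the bar is lifted clear of the catch of the rest post (value of joint bar above 0.1 rad and value of joint gate below 0.2 rad), for 0.1 s.
2. the gate has come to the home post with the bar held above the catch (value of joint bar above 0.09 rad and value of joint gate above 1.2 rad), for 0.1 s.
At the end, for the whole second after the job is handed in: The gate stands latched home: gate angle between 1.2 and 1.41 rad, bar down in the notch behind the home catch (bar angle between -0.03 and 0.035; on top of a catch it would read 0.097, beside the keeper -0.06), both at rest (under 0.05 rad/s), the three pots upright within 0.1 rad (value of joint gate between 1.2 and 1.41 rad and value of joint bar between -0.03 and 0.035 rad and velocity of joint gate between -0.05 and 0.05 rad/s and velocity of joint bar between -0.05 and 0.05 rad/s and angle between each of pot_1_mid, pot_2_mid, pot_3_mid's own z axis and vertical below 0.1 rad); the robot touches nothing.
It fails at once if the catch or wall of the rest post is strained with more than 18 N (contact force between rest_post and anything else above 18 N).
It fails at once if the home post, its catch or its sprung plate is strained with more than 18 N (contact force between home_post and anything else above 18 N).
It fails at once if a pot is knocked (distance of any of pot_1_mid, pot_2_mid, pot_3_mid from where it was at the start of the episode above 0.02 m).
It fails at once if the timer, the mouse or the tape roll is moved by more than 20 mm (distance of any of timer, mouse, tape_roll from where it was at the start of the episode above 0.02 m).
It also fails if it takes over 61 s, if anything falls off the work surface, if the arm or the gripper's body presses on something with over 40 N, if the wrist force passes 120 N, or if a joint passes its speed limit or range.

### The arm

A 6-joint arm with a two-finger parallel gripper is mounted at the origin on a cart in front of the work surface, level with it; the furniture and walls round the work are solid. World frame = base frame: x ahead of the robot, y to its left, z up, the work surface at z = 0. Lengths are in m, angles in rad, forces in N, time in s.
With the tool pointing down it reaches from about 0.225 to 0.875 m from the base axis. Payload 3.4 kg.
Tool frame: the origin (TCP) lies on the centre line of the jaws, within the pads' length; the fingertips stand 11 mm ahead of it and the grasp point (between the pads) lies 8 mm behind it; z points along the fingers, y is the line along which they close (so a half turn about z gives the same grasp; the last joint's range is limited). The gripper opens to 85 mm and grips with 20 to 120 N. Pads are 22 mm wide; open, the fingers measure 114 mm over their backs; the gripper's body (76 mm by 85 mm) begins 54 mm behind the grasp point. The pads swing forward as they close: fully open they stand 13 mm farther back than shut.
Start: joints at [-0.121, 0.276, 1.505, -0, 1.361, -0.121], TCP at [0.575, -0, 0.242] pointing down, gripper open.
Joint ranges: [-2.89, 2.89], [-0.75, 2.08], [0.22, 2.7], [-1.18, 4.32], [0.11, 2.71], [-2.7, 2.7]. Speed limits (rad/s): [2.57, 2.57, 3.14, 3.14, 3.14, 3.14].

### API

Orientations are given as a unit quaternion [w, x, y, z].
In Python, from rig import manip, eyes, job gives the robot as it stands.
- The arm moves only by the tool drive_tool, never from a script. Its argument "rows" is a list of rows, each a list of 3 entries, a list of its own where there are three numbers: the turn, a rotation vector about the world's x, y, z in rad, then the shift along the world's x, y, z in cm, then the finger opening in cm, from 0 to 8.54. A call has 1 to 8 rows; each row shifts and turns the commanded pose from where the row before left it; what a row does not reach is not made up. A row lasts 1/8 s, in which the tool goes at most 62.5 mm and 10.7 degrees, less where a joint would pass 70% of its speed; a pose out of reach is approached as far as the arm can. A call is refused whole if a number of a shift passes 6.25 or a number of a turn 0.188, either way. A call with a gripper value outside its range is refused whole. The fingers move at their own pace and stop on an object; "force" is the grip in N (left out, the last holds). Time passes only in rows, so rows that do not move let the fingers close. It gives the time, the measured TCP pose, the force, the opening and the grip force at its end, in the units of the state.
- manip.get_state(): the state, without advancing time (a new reading comes with each control period).
- eyes.get_image(name): name is "scene" or "side" or "wrist"; returns the picture (400x640x3 uint8, red, green, blue); there is no depth.
- eyes.get_calibration(name): a dict with "camera_matrix" (3x3 intrinsics, pixels), "k1" (the pictures are not rectified: a ray, as slopes to the right and down, at radius r is drawn at 1 + k1 r^2 times it, then the intrinsics apply), "view" (4x4, takes a point from world to camera coordinates). Camera axes: x right, y up, looking along -z (the intrinsics and any distortion apply to the point x, -y, -z); pixel columns grow to the right and rows downward; lengths in m; the calibration is good to about 2 mm. A picture is of the moment at which its call begins: read the wrist's pose just before it. get_calibration takes no time and is no camera call; for the wrist camera it gives the pose at the moment of the call.
- job.sign_off(): hands the job in; it is judged then, once.
The state is a dict: "clock": time; "qpos": joint angles; "qd": joint speeds; "effort": joint torques, N m; "position": TCP position; "ee_rot": TCP orientation; "contact_force": force on the tool from outside, world axes, zero at the start; "moment": the same for the moment, N m; "width": finger opening in m; "gripper_force": force on a finger pad.
Only numpy, scipy, OpenCV 4.12 (cv2) and the standard library are available. Lean on these libraries where they do the work, as an engineer would, in place of code of your own. Each camera call takes 0.05 s, during which the arm holds its last target. There are 200 camera calls.

## Working session

There is one attempt and no reset: what is moved stays moved. The work goes in short steps, Python scripts to look and compute and a tool call to move; the robot and the scene stay as the last step left them, time stands still between calls to the robot, and variables do not carry over. Pictures are saved under pics/ and viewed, at most 10 in all, crops included, and the job is handed in when it is done.

Besides the shell and the picture viewer there is one more tool, called after "Call:" in YAML: its name, and indented under it one key for each argument. drive_tool: Moves the arm, as the interface text tells. Its arguments: {"type":"object","properties":{"rows":{"type":"array"},"force":{"type":"number"}},"required":["rows"]}

```bash
mkdir -p pics
python3 - <<'E'
from rig import manip,eyes,job
import cv2,numpy as np
for n in ["scene","side"]:
    im=eyes.get_image(n); cv2.imwrite(f"pics/{n}0.png",im[:,:,::-1]); c=eyes.get_calibration(n); print(n,c)
s=manip.get_state();print(s)
E
```

```text
scene {'camera_matrix': array([[457.85167255,   0.        , 317.64030703],
       [  0.        , 457.85167255, 199.45888138],
       [  0.        ,   0.        ,   1.        ]]), 'k1': 0.0068195935199699105, 'view': array([[ 0.45804971, -0.88889368,  0.00764821, -0.21253002],
       [ 0.38920472,  0.20827892,  0.8972957 , -0.35322204],
       [-0.79919344, -0.40802932,  0.44136372, -0.83815095],
       [ 0.        ,  0.        ,  0.        ,  1.        ]])}
side {'camera_matrix': array([[405.4667009 ,   0.        , 319.47642308],
       [  0.        , 405.4667009 , 201.80475763],
       [  0.        ,   0.        ,   1.        ]]), 'k1': -0.04485419823647468, 'view': array([[ 0.99457458, -0.10309714,  0.01387048, -0.52798946],
       [ 0.0558517 ,  0.64170908,  0.76491179, -0.14770668],
       [-0.08776102, -0.75998713,  0.64398569, -1.16473897],
       [ 0.        ,  0.        ,  0.        ,  1.        ]])}
{'clock': 0.1, 'qpos': array([-1.21008949e-01,  2.76535375e-01,  1.50604647e+00,  2.20940142e-05,
        1.36069202e+00, -1.21008526e-01]), 'qd': array([-0.00076755, -0.00289685, -0.00329739, -0.00025896, -0.00079309,
        0.0004964 ]), 'effort': array([ 1.55745878e-03, -4.17697620e+01, -2.46405226e+01, -1.74112388e-04,
        5.80947395e-03,  2.85749664e-07]), 'position': array([5.74531967e-01, 5.40740949e-05, 2.41508216e-01]), 'ee_rot': array([-6.68461731e-04,  7.07108317e-01,  7.07104746e-01, -5.09793463e-04]), 'contact_force': array([-0.0394289 ,  0.28780275,  0.00966942]), 'moment': array([ 0.04805054, -0.01281233,  0.01478694]), 'gripper_force': 0.0, 'width': 0.08537943719746552}
```

View pics/scene0.png

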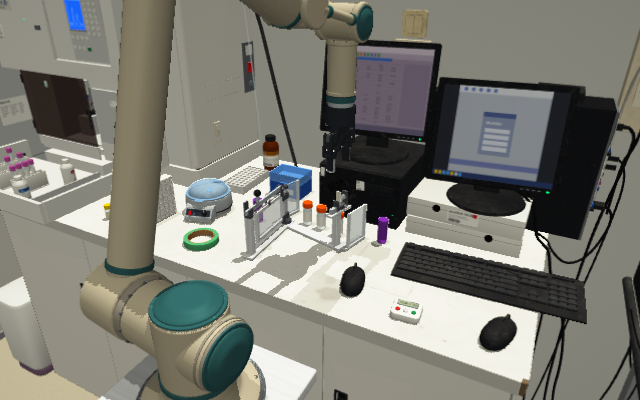

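View pics/side0.png

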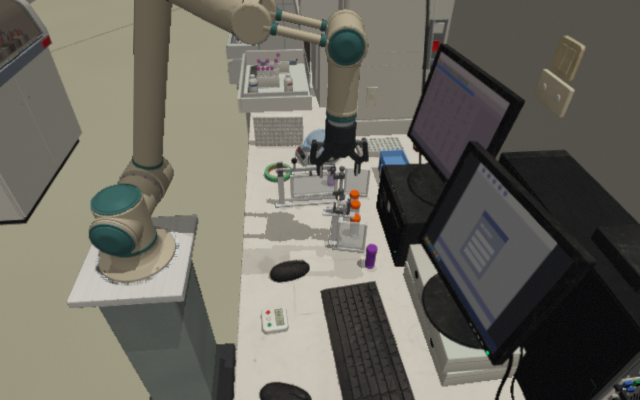

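The scene view shows the guard around (250–370, 180–250), with what looks like the ball near (257,193). The side view shows the guard at (280–370, 150–250), with the ball near (294,161). I'll enlarge both.

Run:
```python
import cv2,numpy as np
a=cv2.imread("pics/scene0.png")[165:265,230:400];b=cv2.imread("pics/side0.png")[140:260,260:400]
a=cv2.resize(a,None,fx=4.7,fy=4.7,interpolation=cv2.INTER_CUBIC);b=cv2.resize(b,None,fx=4.7,fy=4.7,interpolation=cv2.INTER_CUBIC)
cv2.imwrite("pics/a.png",a);cv2.imwrite("pics/b.png",b);print(a.shape,b.shape)
```

```text
(470, 799, 3) (564, 658, 3)
```

View pics/a.png

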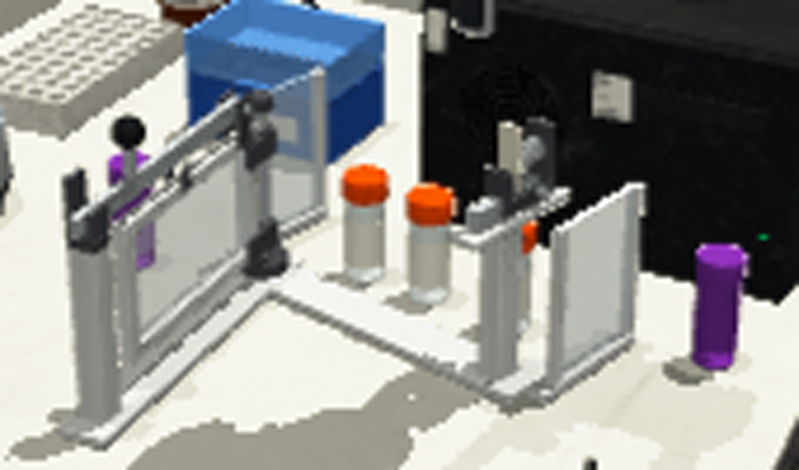

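View pics/b.png

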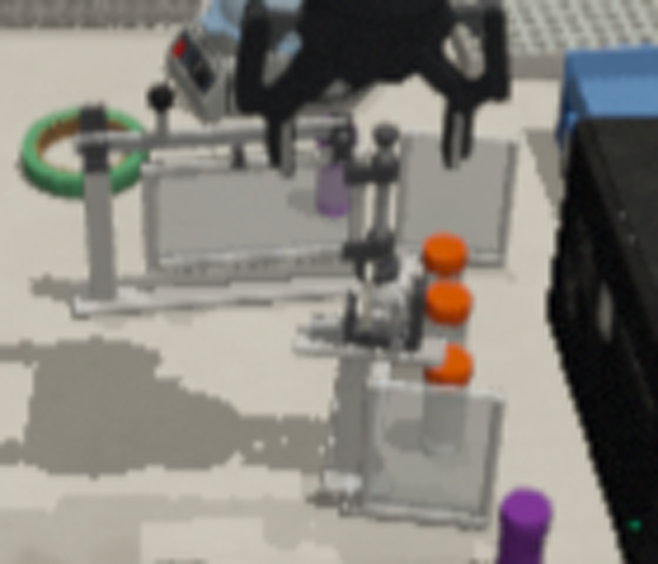

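The enlarged crops show:

| Feature | Scene pixel | Side pixel |
|---|---|---|
| Ball | (257.2,193.1) | (294,160.6) |
| Rest post foot | (250.6,253) | (282,203) |
| Home post foot | (336,245) | (333,242) |
| Hinge knob | (285,187) | (342,169) |

Three orange pots stand behind the gate, and the purple one is a decoy.

```bash
cat > h.py <<'E'
from rig import manip,eyes,job
import cv2,numpy as np
def ray(n,u,v,c=None):
    c=c or eyes.get_calibration(n);K=c["camera_matrix"]
    p=cv2.undistortPoints(np.array([[[u,v]]],float),K,np.array([c["k1"],0,0,0,0]))[0,0]
    V=c["view"];R=V[:3,:3];d=R.T@np.array([p[0],-p[1],-1]);return -R.T@V[:3,3],d/np.linalg.norm(d)
def plane(n,u,v,z,c=None):
    o,d=ray(n,u,v,c);return o+d*(z-o[2])/d[2]
def tri(r):
    A=0;b=0
    for o,d in r:
        P=np.eye(3)-np.outer(d,d);A=A+P;b=b+P@o
    return np.linalg.solve(A,b)
E
python3 - <<'E'
from h import *
np.set_printoptions(precision=4,suppress=True)
def S(x,y):return 230+x/4.7,165+y/4.7
def D(x,y):return 260+x/4.7,140+y/4.7
print("ball",tri([ray("scene",*S(128,132)),ray("side",*D(160,97))]),plane("scene",*S(128,132),.169),plane("side",*D(160,97),.169))
print("knob",tri([ray("scene",*S(258,100)),ray("side",*D(385,135))]))
print("restfoot",plane("scene",*S(97,415),0),plane("side",*D(103,297),0))
print("homefoot",plane("scene",*S(497,375),0),plane("side",*D(348,478),0))
print("resttop",tri([ray("scene",*S(75,172)),ray("side",*D(93,107))]))
print("hingefoot",plane("scene",*S(268,272),0),plane("side",*D(375,285),0))
for a,b in [((365,185),(445,252)),((430,203),(448,300)),]: print("pot",tri([ray("scene",*S(*a)),ray("side",*D(*b))]))
print(tri([ray("scene",*S(540,130)),ray("side",*D(412,300))]))
E
```

```text
ball [0.4695 0.1851 0.1668] [0.4643 0.181  0.169 ] [0.4695 0.1837 0.169 ]
knob [0.6204 0.1911 0.1241]
restfoot [0.4274 0.188  0.    ] [0.425 0.186 0.   ]
homefoot [0.5769 0.0004 0.    ] [ 0.5741 -0.0056  0.    ]
resttop [0.4258 0.1907 0.1587]
hingefoot [0.6218 0.1875 0.    ] [0.6182 0.1825 0.    ]
pot [0.6559 0.1347 0.0634]
pot [0.6491 0.0839 0.0651]
[ 0.6055 -0.0104  0.1526]
```

Call:
drive_tool:
  rows:
    - [[0,0,-0.18],[-1.3,2.3,0.3],5]
    - [[0,0,-0.18],[-1.3,2.3,0.3],5]
    - [[0,0,-0.18],[-1.3,2.3,0.3],5]
    - [[0,0,-0.18],[-1.3,2.3,0.3],5]
    - [[0,0,-0.18],[-1.3,2.3,0.3],5]
    - [[0,0,-0.18],[-1.3,2.3,0.3],5]
    - [[0,0,-0.18],[-1.3,2.3,0.2],5]
    - [[0,0,-0.18],[-1.4,2.3,0],5]
  force: 20

```text
clock: 1.1
position: [0.4694, 0.1847, 0.2621]
ee_rot: [0.0, 0.998, 0.062, -0.0]
contact_force: [0.4, 0.0, 0.5]
width: 0.0498
gripper_force: 0.0
```

Call:
drive_tool:
  rows:
    - [[0,0,-0.11],[0,0,0],5]
    - [[0,0,0],[0,0,0],5]
    - [[0,0,0],[0,0,0],5]

```text
clock: 1.48
position: [0.47, 0.1838, 0.2621]
ee_rot: [0.0, 1.0, 0.011, -0.0]
contact_force: [-0.7, 0.1, -0.2]
width: 0.05
gripper_force: 0.0
```

Run:
```python
from h import *
s=manip.get_state();c=eyes.get_calibration("wrist");im=eyes.get_image("wrist");cv2.imwrite("pics/w1.png",im[:,:,::-1])
import pickle;pickle.dump(c,open("w1.pkl","wb"));print(s["position"],s["ee_rot"],c)
```

```text
[0.47003772 0.18377155 0.26209719] [ 1.39945204e-04  9.99939191e-01  1.10248948e-02 -2.16789070e-04] {'camera_matrix': array([[279.26787506,   0.        , 321.62692692],
       [  0.        , 279.26787506, 197.07721243],
       [  0.        ,   0.        ,   1.        ]]), 'k1': -0.008522486788859524, 'view': array([[ 2.18058470e-02, -9.99762218e-01,  1.11091088e-04,
         1.72271111e-01],
       [ 9.63474673e-01,  2.09847125e-02, -2.66976022e-01,
        -4.16778899e-01],
       [ 2.66910209e-01,  5.92867174e-03,  9.63703166e-01,
        -5.22817035e-01],
       [ 0.00000000e+00,  0.00000000e+00,  0.00000000e+00,
         1.00000000e+00]])}
```

View pics/w1.png

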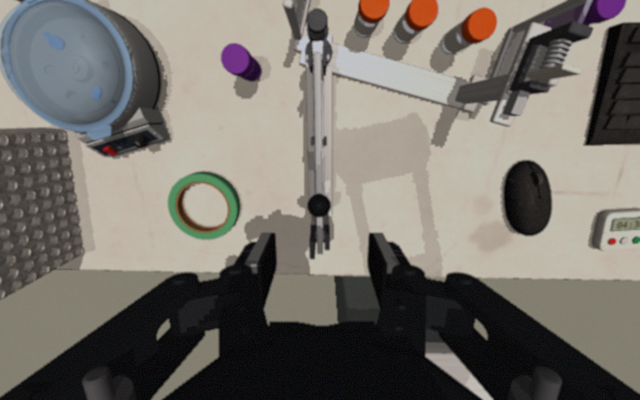

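The wrist view shows the ball at about (319,205), with the bar running up to the hinge knob at (317,23). The rest post is at about (319,240), the home post keeper at about (520,70), and the pots are at the top.

```bash
python3 - <<'E'
from h import *
import pickle
np.set_printoptions(precision=4,suppress=True)
c=pickle.load(open("w1.pkl","rb"));im=cv2.imread("pics/w1.png")
m=(im.max(2)<45).astype(np.uint8);m[:,:300]=0;m[:,340:]=0;m[:190]=0;m[222:]=0
n,l,st,ce=cv2.connectedComponentsWithStats(m)
for i in range(1,n):
    if st[i,4]>50:print(st[i],ce[i],plane("w",*ce[i],.169,c))
print("knob",[plane("w",317,21,z,c) for z in(.125,.15,.17)])
print("restwalls",plane("w",312,245,.155,c),plane("w",327,245,.144,c))
print("keeper mid",plane("w",528,60,.14,c),"plate",plane("w",553,45,.17,c))
E
python3 -c "
import cv2
a=cv2.imread('pics/w1.png')
b=cv2.resize(a[0:130,440:620],None,fx=4.4,fy=4.4,interpolation=2)
cv2.imwrite('pics/w1c.png',b)"
```

```text
[308 195  22  22 373] [318.4263 205.4075] [0.4681 0.1852 0.169 ]
knob [array([0.6182, 0.1897, 0.125 ]), array([0.6106, 0.1892, 0.15  ]), array([0.6046, 0.1888, 0.17  ])]
restwalls [0.4253 0.1905 0.155 ] [0.4204 0.1763 0.144 ]
keeper mid [0.5893 0.0136 0.14  ] plate [0.5936 0.0177 0.17  ]
```

View pics/w1c.png

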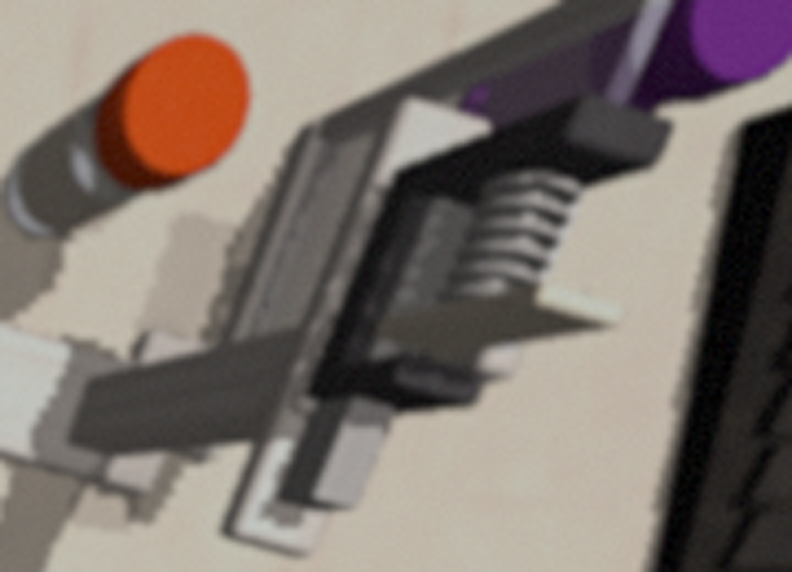

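The crop shows the keeper's dark catch top at about full-image (540,87) and the plate's free top edge from (562,65) to (580,72). The spring lies behind it.

Run:
```python
from h import *
import pickle
np.set_printoptions(precision=4,suppress=True)
c=pickle.load(open("w1.pkl","rb"))
H=np.array([.618,.189]);
f=lambda x,y:(440+x/4.4,y/4.4)
for n,p,z in [("catch back L",f(400,362),.144),("catch back R",f(485,378),.144),("catch front R",f(475,402),.144),("plate L",f(540,290),.17),("plate R",f(620,316),.17),("plate R front",f(605,326),.17)]:
    P=plane("w",*p,z,c);d=P[:2]-H;print(n,P,np.hypot(*d),np.degrees(np.arctan2(d[1],d[0]))%360)
```

```text
catch back L [0.5716 0.0102 0.144 ] 0.18468295120246897 255.45610580643776
catch back R [ 0.5692 -0.0067  0.144 ] 0.20168767350819627 256.00777853896824
catch front R [ 0.5649 -0.0058  0.144 ] 0.2018919030154086 254.75280319858132
plate L [0.5799 0.0072 0.17  ] 0.18576206205614612 258.16381743737577
plate R [ 0.5763 -0.0075  0.17  ] 0.20083533020343403 258.00853229353334
plate R front [ 0.5746 -0.0053  0.17  ] 0.19907668270586817 257.4216110909596
```

Call:
drive_tool:
  rows:
    - [[0,0,0.015],[0,0,-3],5]
    - [[0,0,0],[-0.1,0.1,-4],5]
    - [[0,0,0],[0,0,-1],5]
    - [[0,0,0],[-0.1,0,-1],4]
    - [[0,0,0],[0,0,-0.9],3.5]
    - [[0,0,0],[0,0,0],3]

```text
clock: 2.28
position: [0.4681, 0.185, 0.1634]
ee_rot: [0.0, 1.0, 0.018, 0.0]
contact_force: [-0.6, -0.5, -0.3]
width: 0.0299
gripper_force: 0.0
```

Call:
drive_tool:
  rows:
    - [[0,0,0],[0,0,0],2.6]
    - [[0,0,0],[0,0,0],2.4]
    - [[0,0,0],[0,0,0],2.2]
    - [[0,0,0],[0,0,0],2.15]

```text
clock: 2.78
position: [0.4682, 0.1852, 0.1636]
ee_rot: [-0.0, 1.0, 0.018, 0.0]
contact_force: [-0.1, -0.0, 1.3]
width: 0.0216
gripper_force: 0.3
```

Call:
drive_tool:
  rows:
    - [[0,0,0],[0,0,0],2.05]
    - [[0,0,0],[0,0,0],2.05]

```text
clock: 3.02
position: [0.4681, 0.1851, 0.1634]
ee_rot: [-0.0, 1.0, 0.018, 0.0]
contact_force: [-0.3, 0.5, 0.9]
width: 0.0205
gripper_force: 0.3
```

Call:
drive_tool:
  rows:
    - [[0,0,0],[0,0,0],1.9]
    - [[0,0,0],[0,0,0],1.8]
    - [[0,0,0],[0,0,0],1.8]
  force: 25

```text
clock: 3.4
position: [0.4681, 0.1851, 0.1635]
ee_rot: [-0.0, 1.0, 0.018, 0.0]
contact_force: [0.4, 1.1, 2.2]
width: 0.0187
gripper_force: 17.2
```

Call:
drive_tool:
  rows:
    - [[0,0,0],[0.07,0,0.23],1.8]
    - [[0,0,0],[0.07,0,0.23],1.8]
    - [[0,0,0],[0.08,0,0.23],1.8]
    - [[0,0,0],[0.08,0,0.23],1.8]
    - [[0,0,0],[0.09,0,0.22],1.8]
    - [[0,0,0],[0.09,0,0.22],1.8]
    - [[0,0,0],[0.09,0,0.22],1.8]
    - [[0,0,0],[0.1,0,0.23],1.8]

```text
clock: 4.4
position: [0.4747, 0.1846, 0.1815]
ee_rot: [0.0, 1.0, 0.018, -0.0]
contact_force: [1.0, 0.3, -1.9]
width: 0.0183
gripper_force: 17.1
```

Call:
drive_tool:
  rows:
    - [[0,0,0],[0,0,0],1.8]
    - [[0,0,0],[0,0,0],1.8]

```text
clock: 4.65
position: [0.4746, 0.1847, 0.1814]
ee_rot: [0.0, 1.0, 0.018, -0.0]
contact_force: [-0.3, -0.6, -2.3]
width: 0.0182
gripper_force: 17.1
```

Run:
```python
from h import *
a=eyes.get_image("side")[130:250,260:400,::-1];a=cv2.resize(a,None,fx=4.2,fy=4.2,interpolation=2)
cv2.imwrite("pics/l1.png",a)
```

```text
(no output)
```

View pics/l1.png

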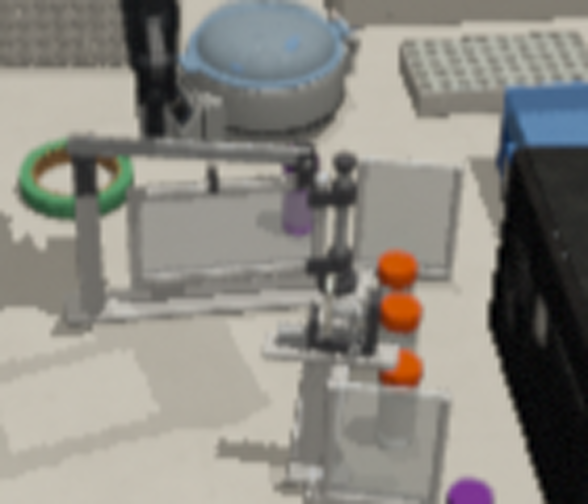

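The bar is raised: its free end sits about 6 px higher at crop (75,145), and the gate hasn't moved. Next I'll compute the swing steps.

Run:
```python
import numpy as np
H=np.array([61.8,18.9]);p=np.array([47.46,18.47]);r=np.hypot(*(p-H));a=np.arctan2(*(p-H)[::-1])%(2*np.pi);print(r,a)
q=p.copy();A=a
for d in [.05]+[.1]*11+[.06]+[.02]*8:
    A+=d;t=H+r*np.array([np.cos(A),np.sin(A)]);s=np.round(t-q,2);q=q+s;print(d,s,np.degrees(A).round(1),q)
```

```text
14.346445552818993 3.1715697239804665
0.05 [ 0.04 -0.72] 184.6 [47.5  17.75]
0.1 [ 0.19 -1.42] 190.3 [47.69 16.33]
0.1 [ 0.32 -1.39] 196.0 [48.01 14.94]
0.1 [ 0.47 -1.36] 201.8 [48.48 13.58]
0.1 [ 0.59 -1.3 ] 207.5 [49.07 12.28]
0.1 [ 0.73 -1.24] 213.2 [49.8  11.04]
0.1 [ 0.84 -1.16] 219.0 [50.64  9.88]
0.1 [ 0.96 -1.07] 224.7 [51.6   8.81]
0.1 [ 1.06 -0.97] 230.4 [52.66  7.84]
0.1 [ 1.15 -0.85] 236.1 [53.81  6.99]
0.1 [ 1.23 -0.74] 241.9 [55.04  6.25]
0.1 [ 1.29 -0.61] 247.6 [56.33  5.64]
0.06 [ 0.81 -0.31] 251.0 [57.14  5.33]
0.02 [ 0.27 -0.09] 252.2 [57.41  5.24]
0.02 [ 0.28 -0.08] 253.3 [57.69  5.16]
0.02 [ 0.27 -0.08] 254.5 [57.96  5.08]
0.02 [ 0.28 -0.08] 255.6 [58.24  5.  ]
0.02 [ 0.28 -0.07] 256.8 [58.52  4.93]
0.02 [ 0.28 -0.06] 257.9 [58.8   4.87]
0.02 [ 0.28 -0.06] 259.1 [59.08  4.81]
0.02 [ 0.28 -0.05] 260.2 [59.36  4.76]
```

Call:
drive_tool:
  rows:
    - [[0,0,0.05],[0.04,-0.72,0],1.8]
    - [[0,0,0.1],[0.19,-1.42,0],1.8]
    - [[0,0,0.1],[0.32,-1.39,0],1.8]
    - [[0,0,0.1],[0.47,-1.36,0],1.8]
    - [[0,0,0.1],[0.59,-1.3,0],1.8]

```text
clock: 5.32
position: [0.4915, 0.1232, 0.1815]
ee_rot: [-0.0, 0.97, 0.242, 0.001]
contact_force: [2.4, 2.5, -3.8]
width: 0.0183
gripper_force: 17.0
```

Call:
drive_tool:
  rows:
    - [[0,0,0.1],[0.73,-1.24,0],1.8]
    - [[0,0,0.1],[0.84,-1.16,0],1.8]
    - [[0,0,0.1],[0.96,-1.07,0],1.8]
    - [[0,0,0.1],[1.06,-0.97,0],1.8]
    - [[0,0,0.1],[1.15,-0.85,0],1.8]
    - [[0,0,0.1],[1.23,-0.74,0],1.8]
    - [[0,0,0.05],[0.66,-0.32,0],1.8]

```text
clock: 6.2
position: [0.558, 0.0604, 0.181]
ee_rot: [-0.001, 0.843, 0.538, 0.001]
contact_force: [1.5, 2.8, -3.1]
width: 0.0186
gripper_force: 17.0
```

Call:
drive_tool:
  rows:
    - [[0,0,0],[0,0,0],1.8]
    - [[0,0,0],[0,0,0],1.8]

```text
clock: 6.45
position: [0.5574, 0.0608, 0.1812]
ee_rot: [-0.001, 0.843, 0.537, 0.001]
contact_force: [2.8, 4.4, -4.1]
width: 0.0183
gripper_force: 17.0
```

Run:
```python
from h import *
s=manip.get_state();c=eyes.get_calibration("wrist")
w=eyes.get_image("wrist")
import pickle;pickle.dump(c,open("w2.pkl","wb"))
cv2.imwrite("pics/w2full.png",w[:,:,::-1])
a=eyes.get_image("scene")[165:265,230:400,::-1]
a=cv2.resize(a,(400,236),interpolation=2);w=cv2.resize(w[:,:,::-1],(800,500))[0:340]
b=cv2.copyMakeBorder(a,0,0,0,400,0);cv2.imwrite("pics/m2.png",np.vstack([w,b]));print(s["position"])
```

```text
[0.55736393 0.06076013 0.18123079]
```

View pics/m2.png

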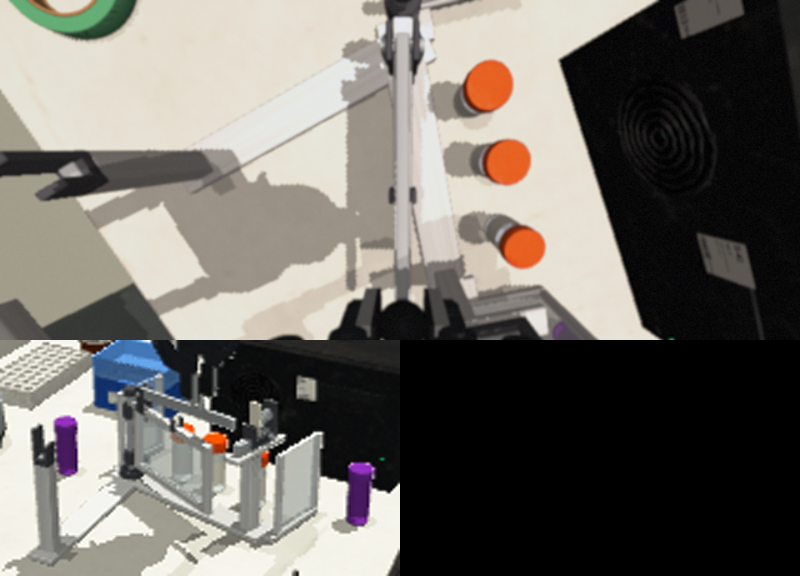

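The wrist view and scene inset show the raised bar held, about 11° short of the home post, with the three pots standing clear on the far side.

Call:
drive_tool:
  rows:
    - [[0,0,0.04],[0.55,-0.17,0],1.8]
    - [[0,0,0.04],[0.55,-0.17,0],1.8]
    - [[0,0,0.04],[0.56,-0.17,0],1.8]
    - [[0,0,0.01],[0.14,-0.05,0],1.8]
    - [[0,0,0.01],[0.14,-0.05,0],1.8]
    - [[0,0,0.0],[0,0,0],1.8]

```text
clock: 7.3
position: [0.5762, 0.0536, 0.1814]
ee_rot: [-0.0, 0.803, 0.595, -0.0]
contact_force: [0.2, 2.1, -2.7]
width: 0.0182
gripper_force: 17.1
```

Call:
drive_tool:
  rows:
    - [[0,0,0.007],[0.1,-0.03,0],1.8]
    - [[0,0,0.007],[0.1,-0.03,0],1.8]
    - [[0,0,0.007],[0.1,-0.03,0],1.8]
    - [[0,0,0.007],[0.1,-0.03,0],1.8]

```text
clock: 7.8
position: [0.5805, 0.0523, 0.1814]
ee_rot: [-0.0, 0.795, 0.607, -0.0]
contact_force: [0.2, 3.2, -2.7]
width: 0.0184
gripper_force: 17.1
```

Call:
drive_tool:
  rows:
    - [[0,0,0.007],[0.1,-0.03,0],1.8]
    - [[0,0,0.007],[0.1,-0.02,0],1.8]

```text
clock: 8.05
position: [0.5826, 0.0518, 0.1814]
ee_rot: [-0.0, 0.791, 0.612, -0.0]
contact_force: [-0.9, 2.6, -2.6]
width: 0.0181
gripper_force: 17.1
```

Call:
drive_tool:
  rows:
    - [[0,0,0.005],[0.07,-0.02,0],1.8]
    - [[0,0,0.005],[0.07,-0.02,0],1.8]

```text
clock: 8.3
position: [0.584, 0.0514, 0.1814]
ee_rot: [-0.0, 0.788, 0.616, 0.0]
contact_force: [0.2, 2.7, -3.3]
width: 0.0182
gripper_force: 17.1
```

Call:
drive_tool:
  rows:
    - [[0,0,0.003],[0.05,-0.01,0],1.8]
    - [[0,0,0],[0,0,0],1.8]

```text
clock: 8.55
position: [0.5845, 0.0513, 0.1814]
ee_rot: [0.0, 0.787, 0.617, 0.0]
contact_force: [-0.1, 2.3, -2.2]
width: 0.0184
gripper_force: 17.1
```

Call:
drive_tool:
  rows:
    - [[0,0,0.005],[0.07,-0.02,0],1.8]
    - [[0,0,0.005],[0.07,-0.02,0],1.8]

```text
clock: 8.8
position: [0.5857, 0.051, 0.1814]
ee_rot: [-0.0, 0.783, 0.621, -0.0]
contact_force: [-0.8, 3.4, -3.4]
width: 0.0182
gripper_force: 17.1
```

Call:
drive_tool:
  rows:
    - [[0,0,0.005],[0.07,-0.01,0],1.8]
    - [[0,0,0.005],[0.07,-0.02,0],1.8]

```text
clock: 9.05
position: [0.5861, 0.0508, 0.1811]
ee_rot: [-0.001, 0.78, 0.625, -0.001]
contact_force: [-3.3, 3.2, -2.7]
width: 0.0181
gripper_force: 17.1
```

Call:
drive_tool:
  rows:
    - [[0,0,0.004],[0.07,-0.01,0],1.8]
    - [[0,0,0.004],[0.07,-0.02,0],1.8]
    - [[0,0,0],[0,0,0],1.8]

```text
clock: 9.43
position: [0.5865, 0.0506, 0.1808]
ee_rot: [-0.002, 0.778, 0.628, -0.002]
contact_force: [-5.8, 4.5, -2.2]
width: 0.0186
gripper_force: 17.2
```

Call:
drive_tool:
  rows:
    - [[0,0,0.003],[0.07,-0.01,0],1.8]
    - [[0,0,0.003],[0.07,-0.02,0],1.8]
    - [[0,0,0],[0,0,0],1.8]

```text
clock: 9.8
position: [0.5868, 0.0504, 0.1805]
ee_rot: [-0.003, 0.776, 0.631, -0.003]
contact_force: [-6.3, 3.7, -2.0]
width: 0.0183
gripper_force: 17.3
```

Call:
drive_tool:
  rows:
    - [[0,0,0.002],[0.1,-0.02,0.02],1.8]
    - [[0,0,0.002],[0.1,-0.02,0.02],1.8]
    - [[0,0,0],[0,0,0],1.8]

```text
clock: 10.18
position: [0.5873, 0.0503, 0.1805]
ee_rot: [-0.004, 0.775, 0.632, -0.004]
contact_force: [-10.4, 4.9, -2.2]
width: 0.0185
gripper_force: 17.4
```

Call:
drive_tool:
  rows:
    - [[0,0,0.002],[0.08,-0.02,0.02],1.8]
    - [[0,0,0.002],[0.08,-0.02,0.01],1.8]
    - [[0,0,0],[0,0,0],1.8]

```text
clock: 10.55
position: [0.5877, 0.0501, 0.1804]
ee_rot: [-0.005, 0.773, 0.634, -0.005]
contact_force: [-10.9, 4.2, -2.9]
width: 0.0185
gripper_force: 17.5
```

Call:
drive_tool:
  rows:
    - [[0,0,0.001],[0.08,-0.02,0.01],1.8]
    - [[0,0,0],[0,0,0],1.8]
    - [[0,0,0],[0,0,0],1.8]

```text
clock: 10.92
position: [0.5878, 0.0501, 0.1803]
ee_rot: [-0.005, 0.773, 0.634, -0.005]
contact_force: [-12.7, 5.0, -2.0]
width: 0.0183
gripper_force: 17.6
```

Call:
drive_tool:
  rows:
    - [[0,0,0],[-0.02,-0.09,-0.2],1.8]
    - [[0,0,0],[-0.02,-0.09,-0.2],1.8]
    - [[0,0,0],[-0.02,-0.08,-0.2],1.8]
    - [[0,0,0],[-0.02,-0.06,-0.2],1.8]
    - [[0,0,0],[0,0,0],1.8]

```text
clock: 11.55
position: [0.5871, 0.0469, 0.1722]
ee_rot: [-0.005, 0.773, 0.634, -0.005]
contact_force: [-11.8, 4.9, -3.3]
width: 0.0183
gripper_force: 17.6
```

Call:
drive_tool:
  rows:
    - [[0,0,0],[-0.02,-0.07,-0.2],1.8]
    - [[0,0,0],[-0.02,-0.06,-0.2],1.8]
    - [[0,0,0],[0,0,0],1.8]

```text
clock: 11.92
position: [0.5868, 0.0456, 0.1683]
ee_rot: [-0.005, 0.773, 0.634, -0.005]
contact_force: [-12.2, 4.9, -2.9]
width: 0.0184
gripper_force: 17.6
```

Call:
drive_tool:
  rows:
    - [[0,0,0],[-0.02,-0.06,-0.2],1.8]
    - [[0,0,0],[-0.01,-0.04,-0.13],1.8]
    - [[0,0,0],[0,0,0],1.8]

```text
clock: 12.3
position: [0.5866, 0.0446, 0.1651]
ee_rot: [-0.005, 0.773, 0.634, -0.005]
contact_force: [-12.2, 4.1, -2.6]
width: 0.0184
gripper_force: 17.6
```

Call:
drive_tool:
  rows:
    - [[0,0,0],[0,-0.03,-0.12],1.8]
    - [[0,0,0],[0,0,0],1.8]

```text
clock: 12.55
position: [0.5865, 0.0443, 0.1639]
ee_rot: [-0.005, 0.773, 0.634, -0.005]
contact_force: [-11.9, 5.0, -1.9]
width: 0.018
gripper_force: 17.6
```

Call:
drive_tool:
  rows:
    - [[0,0,0],[-0.1,0.02,0],1.8]
    - [[0,0,0],[-0.1,0.02,0],1.8]
    - [[0,0,0],[0,0,0],1.8]

```text
clock: 12.92
position: [0.586, 0.0445, 0.1644]
ee_rot: [-0.004, 0.773, 0.634, -0.004]
contact_force: [-9.4, 6.2, -2.3]
width: 0.0185
gripper_force: 17.4
```

Call:
drive_tool:
  rows:
    - [[0,0,0],[-0.1,0.02,-0.03],1.8]
    - [[0,0,0],[-0.1,0.02,-0.03],1.8]
    - [[0,0,0],[0,0,-0.03],1.8]

```text
clock: 13.3
position: [0.5857, 0.0446, 0.1641]
ee_rot: [-0.003, 0.773, 0.634, -0.002]
contact_force: [-7.9, 3.7, -1.2]
width: 0.0185
gripper_force: 17.4
```

Call:
drive_tool:
  rows:
    - [[0,0,0],[-0.1,0.02,0],1.8]
    - [[0,0,0],[-0.05,0.02,0],1.8]
    - [[0,0,0],[0,0,0],1.8]

```text
clock: 13.68
position: [0.5854, 0.0446, 0.1643]
ee_rot: [-0.002, 0.773, 0.634, -0.002]
contact_force: [-4.9, 3.1, -2.0]
width: 0.0186
gripper_force: 17.3
```

Call:
drive_tool:
  rows:
    - [[0,0,0],[-0.1,0.02,0],1.8]
    - [[0,0,0],[-0.1,0.02,0],1.8]
    - [[0,0,0],[0,0,0],1.8]

```text
clock: 14.05
position: [0.5854, 0.0448, 0.1649]
ee_rot: [-0.0, 0.773, 0.634, 0.0]
contact_force: [-3.3, 3.9, -1.2]
width: 0.0186
gripper_force: 17.2
```

Run:
```python
from h import *
a=eyes.get_image("scene")[170:260,280:380,::-1];b=eyes.get_image("side")[150:260,290:390,::-1]
a=cv2.resize(a,(400,360),interpolation=2);b=cv2.resize(b,(400,440),interpolation=2)
cv2.imwrite("pics/m3.png",np.hstack([cv2.copyMakeBorder(a,0,80,0,0,0),b]))
```

```text
(no output)
```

View pics/m3.png

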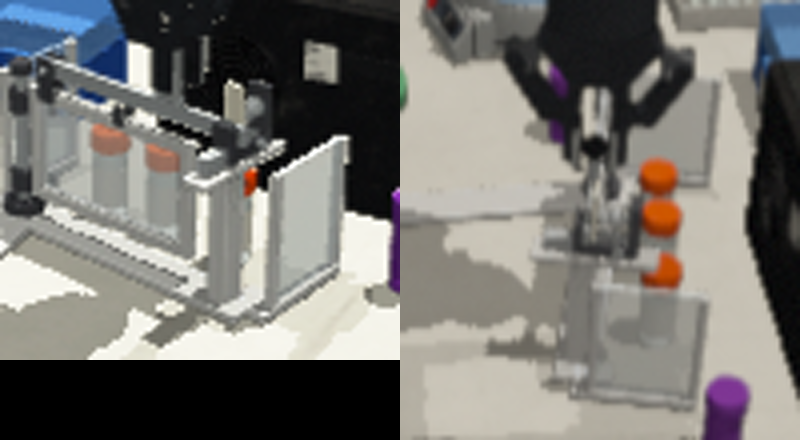

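The bar lies level and low at the home keeper. As I backed off, the ball held at x=0.5854 while the force dropped, so the catch is holding it. Next I'll settle the bar and release.

Call:
drive_tool:
  rows:
    - [[0,0,0],[-0.05,0,-0.1],1.8]
    - [[0,0,0],[0,0,-0.05],1.8]
    - [[0,0,0],[0,0,0],1.8]

```text
clock: 14.52
position: [0.5853, 0.0445, 0.1637]
ee_rot: [0.001, 0.773, 0.634, 0.0]
contact_force: [-1.2, 2.2, -0.1]
width: 0.0184
gripper_force: 17.3
```

Call:
drive_tool:
  rows:
    - [[0,0,0],[0,0,0],2.1]
    - [[0,0,0],[0,0,0],2.5]
    - [[0,0,0],[0,0,0],3]
    - [[0,0,0],[0,0,0],3.5]
    - [[0,0,0],[0,0,0],4]
    - [[0,0,0],[0,0,0],4]

```text
clock: 15.28
position: [0.585, 0.0448, 0.1633]
ee_rot: [0.0, 0.773, 0.634, 0.0]
contact_force: [0.5, 0.0, 0.5]
width: 0.04
gripper_force: 0.0
```

Call:
drive_tool:
  rows:
    - [[0,0,0],[0,0,1],4]
    - [[0,0,0],[0,0,2],4]
    - [[0,0,0],[0,0,4],4]
    - [[0,0,0],[0,0,4],4]
    - [[0,0,0],[0,0,0],4]
    - [[0,0,0],[0,0,0],4]

```text
clock: 16.02
position: [0.5845, 0.0448, 0.2732]
ee_rot: [-0.0, 0.773, 0.634, -0.0]
contact_force: [-0.1, -0.6, -0.4]
width: 0.0403
gripper_force: 0.0
```

Run:
```python
from h import *
a=eyes.get_image("scene")[165:265,270:380,::-1];b=eyes.get_image("wrist")[:,:,::-1]
a=cv2.resize(a,(400,364),interpolation=2);b=cv2.resize(b[60:260,200:420],(400,364),interpolation=2)
cv2.imwrite("pics/m4.png",np.hstack([a,b]))
```

```text
(no output)
```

View pics/m4.png

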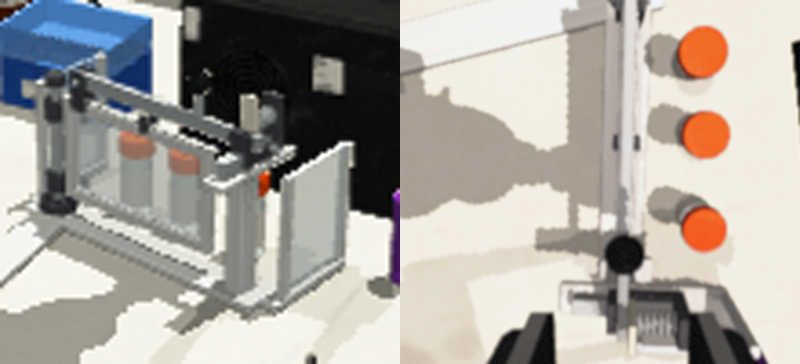

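The view shows the bar behind the catch and against the plate, level with the gate's top. The pots are upright and the gripper is clear, so I'm handing in.

```bash
python3 -c "
from rig import job
print(job.sign_off())"
```

```text
the job is handed in; nothing more can be done
None
```

I swung the gate to the far post and let the bar down behind the catch, where it stayed after I let go; the job is handed in at about 16 s. I pressed the plate with at most about 13 N at the ball, and in the last pictures the pots were upright; the sign-off gave no verdict.

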